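# Set out the sharpening board

### The arm

A 7-joint arm with a two-finger parallel gripper is mounted at the origin on the work surface. World frame = base frame: x ahead of the robot, y to its left, z up, the work surface at z = 0. Lengths are in m, angles in rad, forces in N, time in s.
With the tool pointing down it reaches from about 0.35 to 0.9 m from the base axis. Payload 8.1 kg.
Tool frame: the origin (TCP) lies between the finger pads; the fingertips stand 8 mm ahead of it and the grasp point (between the pads) lies 11 mm behind it; z points along the fingers, y is the line along which they close (so a half turn about z gives the same grasp; the last joint's range is limited). The gripper opens to 92 mm and grips with 3 to 60 N. Pads are 19 mm wide; open, the fingers measure 130 mm over their backs; the gripper's body (75 mm by 190 mm) begins 47 mm behind the grasp point.
Start: joints at [-1.255, 0.434, 0.025, 1.573, -0.012, 1.134, -0.075], TCP at [0.254, 0.571, 0.235] pointing down, gripper open.
Joint ranges: [-2.62, 2.62], [-0.44, 2.09], [-1.27, 1.32], [0.08, 2.57], [-1.32, 4.46], [0.12, 2], [-2.74, 2.74]. Speed limits (rad/s): [2.22, 2.22, 3.01, 3.01, 3.14, 3.14, 3.14].

### API

Orientations are given as a unit quaternion [x, y, z, w].
In Python, from station import arm gives the robot as it stands.
- The arm moves only by the tool servo_tool, never from a script. Its argument "plan" is a list of rows, each a list of 3 entries, a list of its own where there are three numbers: the shift along the tool's x, y, z in units of 25 mm (1.0 is 25 mm), then the turn, a rotation vector about the tool's x, y, z in units of 6 degrees (1.0 is 6 degrees), then the opening, from 0 (shut) to 1 (fully open). A call has 1 to 8 rows; each row shifts and turns the commanded pose from where the row before left it, along the tool's axes as they then stand; what a row does not reach is not made up. A row lasts 1/12 s, in which the tool goes at most 41.7 mm and 7.16 degrees, less where a joint would pass 70% of its speed; a pose out of reach is approached as far as the arm can. A call is refused whole if a number of a shift passes 1 or a number of a turn 1, either way. A call with a gripper value outside its range is refused whole. The fingers move at their own pace and stop on an object; "force" is the grip in N (left out, the last holds). Time passes only in rows, so rows that do not move let the fingers close. It gives the time, the measured TCP pose, the force, the opening and the grip force at its end, in the units of the state.
- arm.get_obs(): the state, without advancing time (a new reading comes with each control period).
- arm.grab_frame(name): name is "scene" or "top" or "wrist"; returns a dict with "img" (400x640x3 uint8, red, green, blue), "mtx" (3x3 intrinsics, pixels), "rvec" (rotation vector, rad) and "tvec" (3), from world to camera coordinates, as OpenCV has them. Camera axes: x right, y down, z forward; pixel columns grow to the right and rows downward; lengths in m; the calibration is good to about 2 mm. A picture is of the moment at which its call begins. There is no depth.
- arm.close_job(): hands the job in; it is judged then, once.
The state is a dict: "time": time; "joint_positions": joint angles; "joint_vel": joint speeds; "effort": joint torques, N m; "tcp_pos": TCP position; "tool_rot": TCP orientation; "ft_force": force on the tool from outside, world axes, zero at the start; "torque": the same for the moment, N m; "gripper_width": opening from 0.0 (shut) to 1.0 (fully open); "grasp_force": force on a finger pad.
Only numpy, scipy, OpenCV 4.12 (cv2) and the standard library are available. Lean on these libraries where they do the work, as an engineer would, in place of code of your own. Each camera call takes 0.05 s, during which the arm holds its last target. There are 200 camera calls.

### The job

Set out the sharpening board: lay the three whetstones flat on its rubber pads, one to each, centred and squared up, in order of grit, with the charcoal coarse stone on the pad at the end nearer the water pail, the red-brown medium stone between, and the cream fine stone at the far end. Set the small blue-green dressing stone flat on top of the middle of the fine stone, and stand the squeeze bottle on the centre of the round pad behind the medium stone. Lower everything gently into place rather than dropping it, do not knock the bottle over, and leave the hook tool and the turned bowl where they are.

Things in the scene. Friction and masses are not known exactly. Their poses are not given: they have to be found in the camera images.
- coarse: Coarse (charcoal, nearly black) whetstone, a block 150 x 50 x 20 mm (long axis = its x), about 0.33 kg, lying flat. Starts on the fixed slatted drying rack (top 18 mm above the bench) in the half of the bench away from the board, lengthwise roughly along x, 33 mm or more from its neighbours at mid-length. Origin: centre of its underside.
- medium: Medium (red-brown) whetstone, a block 150 x 50 x 20 mm (long axis = its x), about 0.33 kg, lying flat. Starts on the fixed slatted drying rack (top 18 mm above the bench) in the half of the bench away from the board, lengthwise roughly along x, 33 mm or more from its neighbours at mid-length. Origin: centre of its underside.
- fine: Fine (cream) whetstone, a block 150 x 50 x 20 mm (long axis = its x), about 0.33 kg, lying flat. Starts on the fixed slatted drying rack (top 18 mm above the bench) in the half of the bench away from the board, lengthwise roughly along x, 33 mm or more from its neighbours at mid-length. Origin: centre of its underside.
- dresser: Dressing stone: small blue-green block 60 x 30 x 25 mm (long axis = its x), about 0.09 kg, starting on the rear part of the rack, turned up to 0.7 rad. (The thin brown slip stone, 70 x 34 x 12 mm, near it is not part of the job.) Origin: centre of its underside.
- bottle: Squeeze bottle, rigid, about 0.16 kg: milky round body 52 mm in diameter, straight up to 85 mm; blue cap 28 mm in diameter, 92 to 104 mm up; nozzle tip 118 mm up; z is its upright axis. Starts upright on the rear part of the rack. Origin: centre of its underside.
- board: Fixed sharpening board, pale, 260 (x) x 280 (y) mm, in the left or right half of the bench. Origin: under its centre at bench height; x to the back (away from the robot), y to the left. Dark green rubber pads, tops 33 mm above the bench (wood: 30): three stone pads 165 x 60 mm along x, centres x = -40, y = 90, 0, -90 mm; round bottle pad, 68 mm wide, centre x = 87, y = 0.
- pail: Water pail, fixed: grey-brown staved tub with two copper hoops, 180 mm across, 125 mm high, at the left or right end of the bench. Origin: centre of its underside. Its side of the board (sign of its y in the board's frame) tells which end of the board is nearer the pail.
- hooktool: Woodturner's hook tool, loose, to be left alone: 360 mm long, at most 28 mm high, wooden handle towards the robot, dark steel shank with a hooked tip; it lies along x on the bench between the board and the rack. Origin: under the middle of its length, at bench height.
- bowl: Freshly turned wooden bowl, loose: 110 mm across, 52 mm high, standing on the bench behind the board or the rack, left of the middle. To be left alone. Origin: centre of its underside.
Things that resemble listed ones, but are neither listed nor needed, are in the scene too. Of the things that look like the dresser, the smaller one is meant. Leave any yellow look-alike of the medium alone.

How it is judged:
By the outcome, as a careful person would: the job done as asked, in the order asked, and still so for the second after the job is handed in, with the robot touching nothing.
It also fails if it takes over 144 s, if anything falls off the work surface, if the arm or the gripper's body presses on something with over 40 N, if the wrist force passes 120 N, or if a joint passes its speed limit or range.

## Working session

There is one attempt and no reset: what is moved stays moved. The work goes in short steps, Python scripts to look and compute and a tool call to move; the robot and the scene stay as the last step left them, time stands still between calls to the robot, and variables do not carry over. Pictures are saved under pics/ and viewed, at most 14 in all, crops included, and the job is handed in when it is done.

Besides the shell and the picture viewer there is one more tool, called after "Emit:" as a command line: name --argument value ..., lists and objects as JSON in quotes. servo_tool: Moves the arm, as the interface text tells. Its arguments: {"type":"object","properties":{"plan":{"type":"array","items":{"type":"array"}},"force":{"type":"number"}},"required":["plan"]}

```bash
ls; mkdir -p pics; cat > h.py <<'E'
import numpy as np, cv2
from station import arm
def grab(n):
    f=arm.grab_frame(n); return f
def cam(f):
    R=cv2.Rodrigues(np.array(f["rvec"],float))[0]; t=np.array(f["tvec"],float).ravel(); return np.array(f["mtx"]),R,t
def px2w(f,uv,z):
    K,R,t=cam(f); uv=np.atleast_2d(np.array(uv,float))
    d=(np.linalg.inv(K)@np.c_[uv,np.ones(len(uv))].T).T@R; c=-R.T@t
    return c+d*((z-c[2])/d[:,2])[:,None]
def w2px(f,P):
    K,R,t=cam(f); return cv2.projectPoints(np.atleast_2d(np.array(P,float)),np.array(f["rvec"],float),t,K,None)[0].reshape(-1,2)
def save(n,img): cv2.imwrite("pics/"+n+".png",cv2.cvtColor(img,cv2.COLOR_RGB2BGR))
E
python3 - <<'E'
from h import *
print(arm.get_obs())
for n in("top","scene"):
    f=grab(n); save(n+"0",f["img"]); K,R,t=cam(f); print(n,-R.T@t,R.T[:,2],K[0,0])
    np.save(n+"0.npy",f,allow_pickle=True)
E
```

```text
pics
{'time': 0.0, 'joint_positions': array([-1.25458576,  0.43517269,  0.02496292,  1.57408797, -0.01159568,
        1.13399416, -0.07511015]), 'joint_vel': array([-0.00063963,  0.00119561,  0.00031821, -0.0008895 , -0.00029126,
       -0.000934  , -0.00158788]), 'effort': array([ 2.88835008e-05, -6.67855597e+01,  9.85022597e-01, -3.14459968e+01,
       -6.05361094e-02,  4.27544920e-02,  1.52232919e-04]), 'tcp_pos': array([0.25401793, 0.57051276, 0.23397962]), 'tool_rot': array([ 2.07911858e-01,  9.78147271e-01, -7.53273875e-04, -9.01006260e-05]), 'ft_force': array([-0.01806802, -0.32564477, -0.73346967]), 'torque': array([0.03122037, 0.03369276, 0.02864022]), 'grasp_force': 0.0, 'gripper_width': 1.002104680623039}
top [0.41439032 0.002619   1.81059499] [ 0.0609576  -0.00807965 -0.99810765] 510.37887321935096
scene [ 1.27713076 -0.76411332  0.83315012] [-0.56909295  0.5801415  -0.58272553] 401.2197347697942
```

View pics/top0.png

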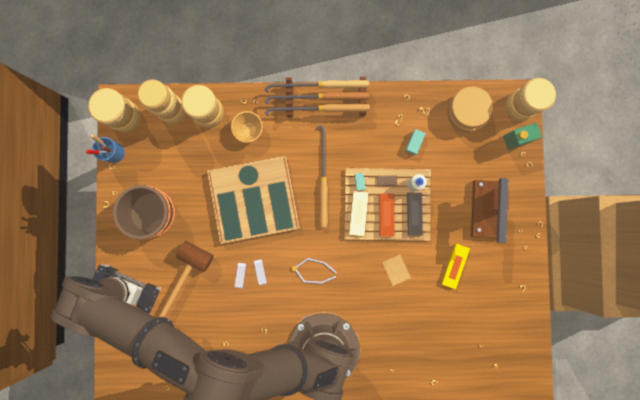

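View pics/scene0.png

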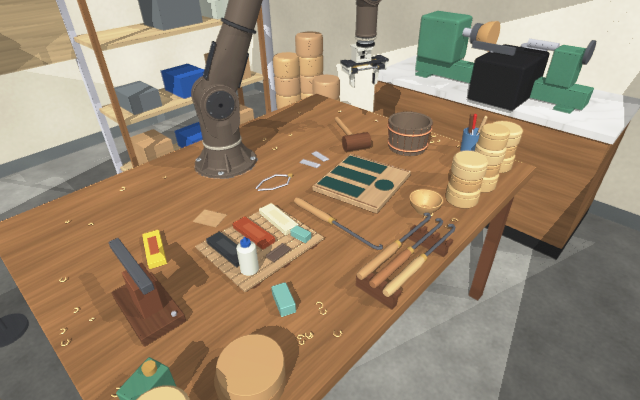

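The top view shows the board at (253,200) with the pail to its left at (142,212), so coarse goes on the board's +y pad.

What could be mistaken for each target:
- **Dresser:** the small teal block on the rack (359,181), or a bigger teal block (416,142). I want the small one.
- **Medium:** the red-brown block (387,214), or the yellow/red one (455,267). I want the red-brown one. The thin slip stone is at (387,181).
- **Coarse:** the black block (415,214), or the dark bar on the stand (503,210). I want the one on the rack.
- **Fine:** the cream block (358,214), or the white tags (240,275) and (260,271). I want the one on the rack.
- **Bottle:** (419,182).

```bash
cat > meas.py <<'E'
from h import *
def rects(f,box,lo,hi,z,amin=40):
    img=f["img"]; hsv=cv2.cvtColor(img,cv2.COLOR_RGB2HSV); m=cv2.inRange(hsv,lo,hi)
    x0,y0,x1,y1=box; mm=np.zeros_like(m); mm[y0:y1,x0:x1]=m[y0:y1,x0:x1]
    mm=cv2.morphologyEx(mm,cv2.MORPH_OPEN,np.ones((2,2)))
    out=[]
    for c in cv2.findContours(mm,cv2.RETR_EXTERNAL,cv2.CHAIN_APPROX_NONE)[0]:
        if cv2.contourArea(c)<amin: continue
        w=px2w(f,c.reshape(-1,2),z)[:,:2].astype(np.float32)*1000
        (cx,cy),(a,b),th=cv2.minAreaRect(w)
        if a<b: a,b,th=b,a,th+90
        th=(th+90)%180-90
        mo=cv2.moments(c); out.append((round(mo['m10']/mo['m00']),round(mo['m01']/mo['m00']),round(cx,1),round(cy,1),round(a,1),round(b,1),round(th,1)))
    return out
E
python3 - <<'E'
from meas import *
f=np.load("top0.npy",allow_pickle=True).item()
R=(340,165,435,245)
print("fine",rects(f,R,(15,10,200),(40,90,255),.038))
print("med",rects(f,R,(0,170,120),(10,255,255),.038))
print("coarse",rects(f,R,(0,0,0),(180,120,75),.038))
print("dres",rects(f,R,(75,60,80),(95,255,255),.043))
print("cap",rects(f,R,(100,80,40),(130,255,255),.122,10))
print("pads",rects(f,(200,150,305,250),(60,40,30),(95,255,130),.033))
for n,b in(("rack",R),("board",(200,150,305,250))):
    x0,y0,x1,y1=b; c=f["img"][y0:y1,x0:x1]; print(n,{k:cv2.cvtColor(f["img"],cv2.COLOR_RGB2HSV)[v[1],v[0]].tolist() for k,v in dict(fine=(358,214),med=(387,214),coarse=(415,214),dres=(360,181),slip=(387,181),pad=(230,215),cap=(419,182)).items()})
a=f["img"][160:250,340:440]; b=f["img"][150:250,200:300]
save("crop0",cv2.resize(a,None,fx=6,fy=6,interpolation=cv2.INTER_CUBIC))
print(px2w(f,[(323,128),(323,226),(247,127),(142,212)],.02))
E
```

```text
fine [(359, 214, 464.8, -130.2, 151.8, 51.6, -6.8), (421, 181, 574.4, -346.5, 55.0, 43.6, 30.6)]
med [(387, 216, 458.4, -227.6, 142.7, 45.3, -1.3)]
coarse []
dres [(360, 182, 574.3, -135.6, 52.4, 24.4, -0.8)]
cap [(420, 182, 565.9, -327.4, 20.1, 20.0, 89.2)]
pads [(230, 216, 463.8, 319.5, 156.0, 52.7, 9.8), (256, 211, 479.5, 230.9, 156.0, 52.3, 10.1), (281, 207, 495.1, 142.6, 156.2, 52.3, 10.1), (249, 176, 603.7, 253.1, 56.2, 56.0, -0.8)]
rack {'fine': [27, 54, 246], 'med': [10, 183, 228], 'coarse': [15, 41, 111], 'dres': [80, 73, 218], 'slip': [12, 91, 148], 'pad': [74, 55, 102], 'cap': [115, 112, 127]}
board {'fine': [27, 54, 246], 'med': [10, 183, 228], 'coarse': [15, 41, 111], 'dres': [80, 73, 218], 'slip': [12, 91, 148], 'pad': [74, 55, 102], 'cap': [115, 112, 127]}
[[ 0.77213601 -0.00816454  0.02      ]
 [ 0.42531989 -0.00296104  0.02      ]
 [ 0.7794339   0.26088911  0.02      ]
 [ 0.4838791   0.62974663  0.02      ]]
```

View pics/crop0.png

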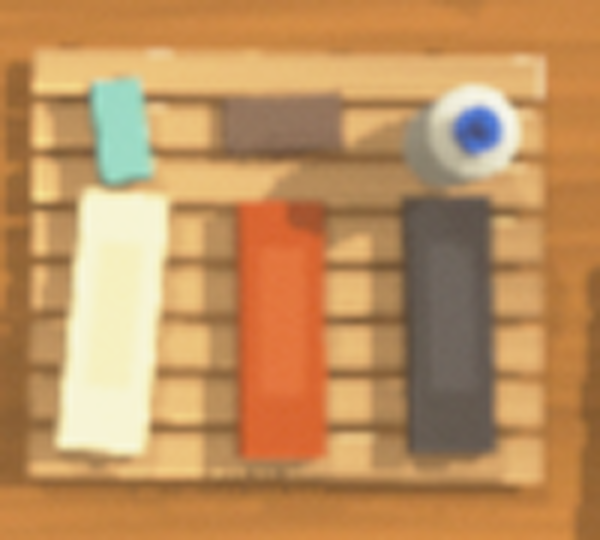

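The crop confirms the choices: cream (115,320), red-brown (280,330), charcoal (450,325), small teal (122,130) and the bottle (478,130). The pads fit the board geometry (90 mm spacing, 127 mm to the round pad, yaw 10.05°). Next I'll refine the masks and plan the first reach.

```bash
cat > plan.py <<'E'
from h import *
from scipy.spatial.transform import Rotation as Ro
def go(x,y,z,axdeg):
    """mm target TCP; axdeg = world direction (mod 180) of tool x. prints turn then shift in the turned tool frame"""
    o=arm.get_obs(); R=Ro.from_quat(o["tool_rot"]).as_matrix(); p=np.array(o["tcp_pos"])*1000
    yaw=np.degrees(np.arctan2(R[1,0],R[0,0])); tilt=np.degrees(np.arccos(-R[2,2])); d=(axdeg-yaw+90)%180-90
    a=np.radians(yaw+d); Rn=np.array([[np.cos(a),np.sin(a),0],[np.sin(a),-np.cos(a),0],[0,0,-1]])
    s=Rn.T@(np.array([x,y,z])-p)/25
    print("t %.2f p"%o["time"],p.round(1),"yaw %.2f tilt %.2f"%(yaw,tilt),"| turn z %.2f shift"%(-d/6),s.round(3),"| F",np.round(o["ft_force"],1),"w %.3f g %.1f"%(o["gripper_width"],o["grasp_force"]))
E
python3 - <<'E'
from meas import *; from plan import go
f=np.load("top0.npy",allow_pickle=True).item()
print("med",rects(f,(372,185,402,245),(0,140,90),(13,255,255),.038))
print("coarse",rects(f,(404,190,425,245),(0,0,0),(180,75,135),.038))
print("dres",rects(f,(345,165,375,245),(72,45,80),(100,255,255),.043))
go(462,-325,200,0)
E
```

```text
med [(387, 216, 458.4, -227.6, 149.7, 52.3, -1.3)]
coarse [(416, 215, 460.4, -325.1, 143.0, 45.3, -1.4)]
dres [(360, 182, 574.2, -135.2, 54.6, 26.1, 5.2)]
t 0.10 p [254.  570.6 234. ] yaw 156.00 tilt 0.08 | turn z -4.00 shift [ -8.318 -35.823   1.362] | F [ 0.5 -0.5 -1. ] w 0.999 g 0.0
```

Emit:
servo_tool --plan '[[[0,0,0],[0,0,-1],0.75],[[0,0,0],[0,0,-1],0.75],[[0,0,0],[0,0,-1],0.75],[[0,0,0],[0,0,-1],0.75],[[-0.3,-1,0],[0,0,0],0.75],[[-0.3,-1,0],[0,0,0],0.75],[[-0.3,-1,0],[0,0,0],0.75],[[-0.3,-1,0],[0,0,0],0.75]]'

```text
time: 0.77
tcp_pos: [0.2843, 0.4696, 0.2342]
tool_rot: [-0.0, 1.0, -0.0, -0.0]
ft_force: [-0.2, 0.0, 1.1]
gripper_width: 0.75
grasp_force: 0.0
```

Emit:
servo_tool --plan '[[[-0.3,-1,0],[0,0,0],0.75],[[-0.3,-1,0],[0,0,0],0.75],[[-0.3,-1,0],[0,0,0],0.75],[[-0.3,-1,0],[0,0,0],0.75],[[-0.3,-1,0],[0,0,0],0.75],[[-0.3,-1,0],[0,0,0],0.75],[[-0.3,-1,0],[0,0,0],0.75],[[-0.3,-1,0],[0,0,0],0.75]]'

```text
time: 1.43
tcp_pos: [0.3442, 0.2696, 0.2345]
tool_rot: [-0.0, 1.0, -0.0, -0.0]
ft_force: [0.4, 0.0, -0.0]
gripper_width: 0.75
grasp_force: 0.0
```

Emit:
servo_tool --plan '[[[-0.3,-1,0],[0,0,0],0.75],[[-0.3,-1,0],[0,0,0],0.75],[[-0.3,-1,0],[0,0,0],0.75],[[-0.3,-1,0],[0,0,0],0.75],[[-0.3,-1,0],[0,0,0],0.75],[[-0.3,-1,0],[0,0,0],0.75],[[-0.3,-1,0],[0,0,0],0.75],[[-0.3,-1,0],[0,0,0],0.75]]'

```text
time: 2.1
tcp_pos: [0.4041, 0.0696, 0.2346]
tool_rot: [0.0, 1.0, 0.0, -0.0]
ft_force: [1.0, -0.5, 0.3]
gripper_width: 0.749
grasp_force: 0.0
```

Emit:
servo_tool --plan '[[[-0.2,-1,0],[0,0,0],0.75],[[-0.2,-1,0],[0,0,0],0.75],[[-0.2,-1,0],[0,0,0],0.75],[[-0.2,-1,0],[0,0,0],0.75],[[-0.2,-1,0],[0,0,0],0.75],[[-0.2,-1,0],[0,0,0],0.75],[[-0.2,-1,0],[0,0,0],0.75],[[-0.2,-1,0],[0,0,0],0.75]]'

```text
time: 2.77
tcp_pos: [0.444, -0.1302, 0.2346]
tool_rot: [-0.0, 1.0, 0.0, -0.0]
ft_force: [0.4, 0.1, 0.5]
gripper_width: 0.748
grasp_force: 0.0
```

Emit:
servo_tool --plan '[[[0,-1,0],[0,0,0],0.75],[[0,-1,0],[0,0,0],0.75],[[0,-1,0],[0,0,0],0.75],[[0,-1,0],[0,0,0],0.75],[[0,0,0],[0,0,0],0.75]]'

```text
time: 3.18
tcp_pos: [0.4432, -0.234, 0.2348]
tool_rot: [0.003, 1.0, -0.001, -0.0]
ft_force: [0.6, 0.2, 0.1]
gripper_width: 0.746
grasp_force: 0.0
```

```bash
python3 - <<'E'
from meas import *; from plan import go
f=grab("wrist"); save("w1",f["img"]); np.save("w1.npy",f,allow_pickle=True); K,R,t=cam(f); print(-R.T@t,R)
go(460.4,-325.1,200,-1.4); print(w2px(f,[[.4604,-.3251,.038],[.4584,-.2276,.038],[.574,-.135,.043]]))
E
```

```text
[ 0.37223571 -0.23471981  0.38511236] [[ 0.00582549  0.99998091 -0.00206202]
 [ 0.96532229 -0.00508537  0.26101152]
 [ 0.26099605 -0.00351103 -0.96533348]]
t 3.23 p [ 443.4 -231.6  234.5] yaw 179.74 tilt 0.07 | turn z 0.19 shift [-0.771 -3.723  1.382] | F [-0.4  0.9  0.7] w 0.751 g 0.0
[[240.72577376 197.3135907 ]
 [333.56896071 194.98600208]
 [416.24255087 295.74106232]]
```

View pics/w1.png

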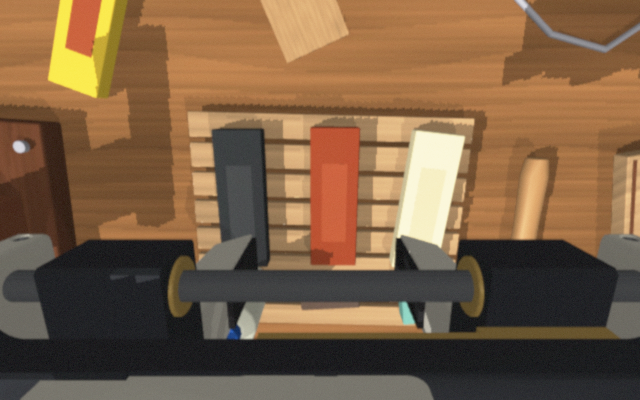

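The wrist view shows coarse (241,197), medium (335,195), fine (430,190) and the rack, all clear. The top-camera predictions of (241,197) and (334,195) match.

```bash
python3 - <<'E'
from meas import *
f=np.load("w1.npy",allow_pickle=True).item()
print("coarse",rects(f,(205,120,275,275),(0,0,0),(180,160,85),.038,800))
print("med",rects(f,(300,120,370,275),(0,140,70),(12,255,255),.038,800))
print("fine",rects(f,(390,125,475,238),(15,10,185),(40,110,255),.038,800))
E
```

```text
coarse [(244, 196, 470.1, -331.2, 160.0, 77.4, -0.3)]
med [(335, 195, 464.6, -226.6, 150.1, 51.6, -0.8)]
fine [(425, 182, 447.6, -133.3, 118.6, 75.1, -0.3)]
```

Emit:
servo_tool --plan '[[[-0.3,-1,0.5],[0,0,0.2],0.75],[[-0.3,-1,0.5],[0,0,0],0.75],[[-0.2,-1,0.5],[0,0,0],0.75],[[0,-0.7,0.5],[0,0,0],0.75],[[0,0,0],[0,0,0],0.75]]'

```text
time: 3.65
tcp_pos: [0.4612, -0.3238, 0.1823]
tool_rot: [0.012, 1.0, -0.0, -0.002]
ft_force: [-0.6, 0.4, -0.4]
gripper_width: 0.75
grasp_force: 0.0
```

```bash
python3 - <<'E'
from meas import *; from plan import go
f=grab("wrist"); save("w2",f["img"]); np.save("w2.npy",f,allow_pickle=True)
go(460.4,-325.1,30,-1.4)
print("coarse",rects(f,(280,60,375,275),(0,0,0),(180,160,85),.038,800))
E
```

```text
t 3.70 p [ 461.7 -322.1  183.2] yaw 178.68 tilt 0.17 | turn z 0.01 shift [ 0.049 -0.121  6.128] | F [ 0.2 -0.1 -0. ] w 0.749 g 0.0
coarse [(326, 193, 466.3, -323.1, 149.4, 89.1, -1.4)]
```

Emit:
servo_tool --plan '[[[0.05,-0.1,1],[0,0,0],0.75],[[0,0,1],[0,0,0],0.75],[[0,0,1],[0,0,0],0.75],[[0,0,1],[0,0,0],0.75],[[0,0,1],[0,0,0],0.75],[[0,0,0.6],[0,0,0],0.75],[[0,0,0.5],[0,0,0],0.75],[[0,0,0],[0,0,0],0.75]]'

```text
time: 4.37
tcp_pos: [0.461, -0.3213, 0.0304]
tool_rot: [0.01, 1.0, 0.001, -0.001]
ft_force: [-0.3, 1.2, 0.3]
gripper_width: 0.751
grasp_force: 0.0
```

Emit:
servo_tool --force 25 --plan '[[[0,0,0],[0,0,0],0.4],[[0,0,0],[0,0,0],0.4],[[0,0,0],[0,0,0],0.4],[[0,0,0],[0,0,0],0.4]]'

```text
time: 4.7
tcp_pos: [0.4623, -0.3243, 0.0334]
tool_rot: [0.01, 1.0, -0.0, 0.001]
ft_force: [-0.8, 0.9, 4.5]
gripper_width: 0.541
grasp_force: 25.0
```

```bash
python3 - <<'E'
from plan import go
go(463.8,319.5,150,10)
E
```

```text
t 4.70 p [ 462.3 -324.3   33.4] yaw 178.82 tilt 0.11 | turn z -1.86 shift [-4.53  25.349 -4.664] | F [-0.8  0.9  4.5] w 0.541 g 25.0
```

Emit:
servo_tool --plan '[[[0,0,-0.5],[0,0,0],0.4],[[0,0,-0.8],[0,0,0],0.4],[[0,0,-1],[0,0,0],0.4],[[0,0,-1],[0,0,-0.46],0.4],[[0,0,-1],[0,0,-0.5],0.4],[[0,0,-0.4],[0,0,-0.5],0.4],[[0,0.5,0],[0,0,-0.4],0.4],[[-0.2,0.8,0],[0,0,0],0.4]]'

```text
time: 5.37
tcp_pos: [0.4604, -0.2927, 0.1504]
tool_rot: [-0.086, 0.996, -0.001, 0.001]
ft_force: [0.2, -1.2, -3.4]
gripper_width: 0.541
grasp_force: 24.9
```

Emit:
servo_tool --plan '[[[-0.2,1,0],[0,0,0],0.4],[[-0.2,1,0],[0,0,0],0.4],[[-0.2,1,0],[0,0,0],0.4],[[-0.2,1,0],[0,0,0],0.4],[[-0.2,1,0],[0,0,0],0.4],[[-0.2,1,0],[0,0,0],0.4],[[-0.2,1,0],[0,0,0],0.4],[[-0.2,1,0],[0,0,0],0.4]]'

```text
time: 6.03
tcp_pos: [0.4647, -0.0852, 0.149]
tool_rot: [-0.087, 0.996, 0.0, -0.001]
ft_force: [1.4, -0.1, -2.6]
gripper_width: 0.543
grasp_force: 24.9
```

Emit:
servo_tool --plan '[[[-0.2,1,0],[0,0,0],0.4],[[-0.2,1,0],[0,0,0],0.4],[[-0.2,1,0],[0,0,0],0.4],[[-0.2,1,0],[0,0,0],0.4],[[-0.2,1,0],[0,0,0],0.4],[[-0.2,1,0],[0,0,0],0.4],[[-0.2,1,0],[0,0,0],0.4],[[-0.2,1,0],[0,0,0],0.4]]'

```text
time: 6.7
tcp_pos: [0.4692, 0.1181, 0.1489]
tool_rot: [-0.087, 0.996, -0.0, -0.001]
ft_force: [0.3, -0.1, -4.1]
gripper_width: 0.539
grasp_force: 24.9
```

Emit:
servo_tool --plan '[[[-0.2,1,0],[0,0,0],0.4],[[-0.2,1,0],[0,0,0],0.4],[[-0.2,1,0],[0,0,0],0.4],[[-0.2,1,0],[0,0,0],0.4],[[-0.2,1,0],[0,0,0],0.4],[[0,0.7,0],[0,0,0],0.4],[[0,0.3,0],[0,0,0],0.4],[[0,0,0],[0,0,0],0.4]]'

```text
time: 7.37
tcp_pos: [0.4676, 0.2705, 0.1488]
tool_rot: [-0.089, 0.996, 0.0, -0.001]
ft_force: [0.7, -0.1, -2.6]
gripper_width: 0.543
grasp_force: 24.9
```

```bash
python3 - <<'E'
from meas import *; from plan import go
go(465.7,319.8,60,10.05)
f=grab("wrist"); save("w3",f["img"]); np.save("w3.npy",f,allow_pickle=True)
go(465.7,319.8,60,10.05)
E
```

```text
t 7.37 p [467.6 270.5 148.8] yaw -169.82 tilt 0.10 | turn z 0.02 shift [-0.268  1.953  3.553] | F [ 0.7 -0.1 -2.6] w 0.543 g 24.9
t 7.42 p [468.3 268.6 149. ] yaw -169.93 tilt 0.10 | turn z 0.00 shift [-0.253  2.034  3.56 ] | F [-0.5 -0.5 -3.4] w 0.541 g 24.9
```

View pics/w3.png

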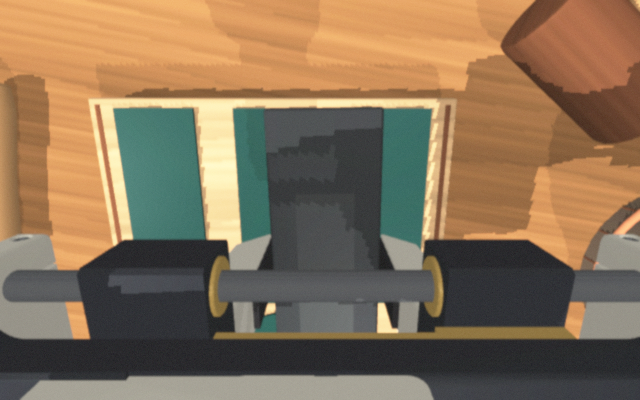

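The wrist view shows the coarse stone held above the board, between the +y pad (420,170) and the middle pad (250,170). The stone's front end is at row 108.

```bash
python3 - <<'E'
from meas import *
f=np.load("w3.npy",allow_pickle=True).item()
a=np.radians(10.05); ex=np.array([np.cos(a),np.sin(a),0]);ey=np.array([-np.sin(a),np.cos(a),0])
c=np.array([.4951,.1426,.033]); P=[c-.0825*ex+.03*ey,c-.0825*ex-.03*ey]
print("pred px",w2px(f,P), "meas w",px2w(f,[(193,108),(115,109)],.033),P)
E
```

```text
pred px [[192.57005193 100.67483507]
 [112.27700395 100.50907032]] meas w [[0.41386651 0.15846707 0.033     ]
 [0.4249435  0.10078209 0.033     ]] [array([0.40863067, 0.1577428 , 0.033     ]), array([0.41910112, 0.09866345, 0.033     ])]
```

Emit:
servo_tool --plan '[[[-0.1,0.8,0.5],[0,0,0],0.4],[[-0.1,0.8,0.5],[0,0,0],0.4],[[-0.05,0.4,0.6],[0,0,0],0.4],[[0,0,0.7],[0,0,0],0.4],[[0,0,0.7],[0,0,0],0.4],[[0,0,0.4],[0,0,0],0.4],[[0,0,0],[0,0,0],0.4],[[0,0,0],[0,0,0],0.4]]'

```text
time: 8.08
tcp_pos: [0.4672, 0.3175, 0.0647]
tool_rot: [-0.086, 0.996, -0.001, -0.0]
ft_force: [0.2, -0.1, -3.1]
gripper_width: 0.542
grasp_force: 24.9
```

```bash
python3 - <<'E'
from meas import *; from plan import go
for i in range(3): go(465.7,319.8,47,10.05); f=grab("wrist")
save("w4",f["img"][60:340,150:550]); np.save("w4.npy",f,allow_pickle=True)
E
```

```text
t 8.08 p [467.2 317.5  64.7] yaw -170.13 tilt 0.07 | turn z -0.03 shift [0.044 0.102 0.708] | F [ 0.2 -0.1 -3.1] w 0.542 g 24.9
t 8.13 p [467.7 318.1  65.4] yaw -170.12 tilt 0.03 | turn z -0.03 shift [0.067 0.079 0.735] | F [ 1.   0.8 -3. ] w 0.540 g 24.9
t 8.18 p [467.9 318.6  65.7] yaw -170.10 tilt 0.08 | turn z -0.02 shift [0.077 0.063 0.748] | F [ 0.3  0.1 -3.9] w 0.544 g 24.9
```

View pics/w4.png

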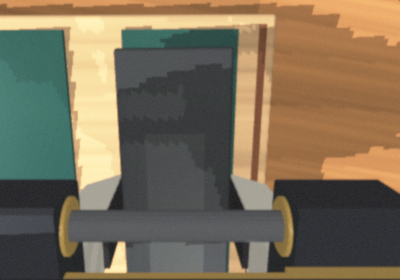

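```bash
python3 - <<'E'
from meas import *
f=np.load("w4.npy",allow_pickle=True).item()
a=np.radians(10.05); E=np.array([[np.cos(a),np.sin(a),0],[-np.sin(a),np.cos(a),0],[0,0,1]])
c=np.array([.4638,.3195,0])
for z in(.070,.072,.074): print(z,((px2w(f,[(265,110),(382,109)],z)-c)@E.T*1000).round(1))
print("pad",((px2w(f,[(272,90),(388,89)],.033)-c)@E.T*1000).round(1))
E
```

```text
0.07 [[-67.4 -27.7  70. ]
 [-67.6  20.6  70. ]]
0.072 [[-67.4 -27.3  72. ]
 [-67.6  20.3  72. ]]
0.074 [[-67.4 -27.   74. ]
 [-67.6  20.   74. ]]
pad [[-77.1 -29.9  33. ]
 [-77.5  29.2  33. ]]
```

Emit:
servo_tool --plan '[[[0.09,0.1,0.3],[0,0,0],0.4],[[0,0,0.2],[0,0,0],0.4],[[0,0,0.1],[0,0,0],0.4],[[0,0,0.05],[0,0,0],0.4],[[0,0,0],[0,0,0],0.4],[[0,0,0],[0,0,0],0.4]]'

```text
time: 8.73
tcp_pos: [0.4644, 0.321, 0.0484]
tool_rot: [-0.087, 0.996, 0.0, 0.0]
ft_force: [-0.2, -0.0, -1.8]
gripper_width: 0.539
grasp_force: 24.9
```

```bash
python3 - <<'E'
from meas import *; from plan import go
go(465.7,319.8,47,10.05)
E
```

```text
t 8.73 p [464.4 321.   48.4] yaw -170.03 tilt 0.00 | turn z -0.01 shift [-0.042 -0.058  0.058] | F [-0.2 -0.  -1.8] w 0.539 g 24.9
```

Emit:
servo_tool --plan '[[[0,0,0.05],[0,0,0],0.4],[[0,0,0],[0,0,0],0.4],[[0,0,0],[0,0,0],0.4]]'

```text
time: 8.98
tcp_pos: [0.4645, 0.321, 0.0483]
tool_rot: [-0.087, 0.996, 0.0, 0.0]
ft_force: [-4.8, -2.9, 13.9]
gripper_width: 0.541
grasp_force: 25.0
```

Emit:
servo_tool --plan '[[[0,0,0.04],[0,0,0],0.4],[[0,0,0],[0,0,0],0.4],[[0,0,0],[0,0,0],0.4]]'

```text
time: 9.23
tcp_pos: [0.4647, 0.3211, 0.048]
tool_rot: [-0.087, 0.996, 0.0, 0.0]
ft_force: [-7.7, -4.8, 22.2]
gripper_width: 0.539
grasp_force: 25.0
```

Emit:
servo_tool --plan '[[[0,0,-0.08],[0,0,0],0.4],[[0,0,0],[0,0,0],0.56],[[0,0,0],[0,0,0],0.6],[[0,0,0],[0,0,0],0.66],[[0,0,0],[0,0,0],0.68],[[0,0,-0.4],[0,0,0],0.68],[[0,0,-0.8],[0,0,0],0.7],[[0,0,-1],[0,0,0],0.75]]'

```text
time: 9.9
tcp_pos: [0.4636, 0.3203, 0.1031]
tool_rot: [-0.087, 0.996, -0.001, -0.001]
ft_force: [-0.5, 0.9, -0.3]
gripper_width: 0.726
grasp_force: 0.0
```

Emit:
servo_tool --plan '[[[0,0,-1],[0,0,0],0.75],[[0.1,-1,-0.7],[0,0,0.5],0.75],[[0.1,-1,0],[0,0,0.5],0.75],[[0.1,-1,0],[0,0,0.5],0.75],[[0.1,-1,0],[0,0,0.38],0.75],[[0,-1,0],[0,0,0],0.75],[[0,-1,0],[0,0,0],0.75],[[0,-1,0],[0,0,0],0.75]]'

```text
time: 10.57
tcp_pos: [0.4622, 0.1446, 0.1464]
tool_rot: [0.012, 1.0, 0.0, 0.0]
ft_force: [0.6, -0.1, 0.3]
gripper_width: 0.752
grasp_force: 0.0
```

Emit:
servo_tool --plan '[[[0,-1,0],[0,0,0],0.75],[[0,-1,0],[0,0,0],0.75],[[0,-1,0],[0,0,0],0.75],[[0,-1,0],[0,0,0],0.75],[[0,-1,0],[0,0,0],0.75],[[0,-1,0],[0,0,0],0.75],[[0,-1,0],[0,0,0],0.75],[[0,-1,0],[0,0,0],0.75]]'

```text
time: 11.23
tcp_pos: [0.4576, -0.0555, 0.1464]
tool_rot: [0.012, 1.0, 0.0, 0.0]
ft_force: [0.1, 0.4, -0.0]
gripper_width: 0.751
grasp_force: 0.0
```

```bash
python3 - <<'E'
from meas import *; from plan import go
go(460,-227.6,120,-1.3)
f=grab("top"); print("coarse",rects(f,(210,185,245,245),(0,0,0),(180,75,135),.053))
x=f["img"][150:250,200:300]; save("c1",cv2.resize(x,None,fx=5,fy=5))
E
```

```text
t 11.23 p [457.6 -55.5 146.4] yaw 178.68 tilt 0.05 | turn z -0.00 shift [-0.251 -6.881  1.057] | F [ 0.1  0.4 -0. ] w 0.751 g 0.0
coarse [(230, 216, 463.2, 315.1, 159.9, 56.2, 9.7)]
```

View pics/c1.png

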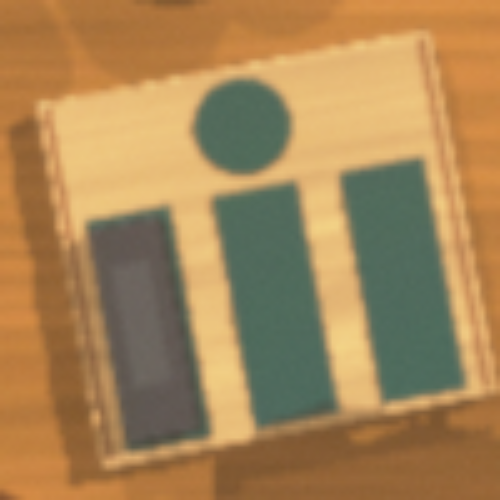

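Coarse sits inside its pad, aligned to it at crop (148,330). The offset toward the left is the expected parallax. Medium is next.

Emit:
servo_tool --plan '[[[-0.03,-1,0],[0,0,0],0.75],[[-0.03,-1,0],[0,0,0],0.75],[[-0.03,-1,0],[0,0,0],0.75],[[-0.03,-1,0],[0,0,0],0.75],[[-0.03,-1,0],[0,0,0],0.75],[[0,-1,0.2],[0,0,0],0.75],[[0,-0.8,0.4],[0,0,0],0.75],[[0,0,0.5],[0,0,0],0.75]]'

```text
time: 11.95
tcp_pos: [0.4578, -0.2293, 0.1194]
tool_rot: [0.014, 1.0, -0.002, 0.001]
ft_force: [0.6, 0.6, 0.3]
gripper_width: 0.749
grasp_force: 0.0
```

Emit:
servo_tool --plan '[[[0,0,0.5],[0,0,0],0.75],[[0,0,0],[0,0,0],0.75],[[0,0,0],[0,0,0],0.75]]'

```text
time: 12.2
tcp_pos: [0.4572, -0.2241, 0.1059]
tool_rot: [0.012, 1.0, 0.0, -0.0]
ft_force: [-0.0, -0.9, -0.1]
gripper_width: 0.752
grasp_force: 0.0
```

```bash
python3 - <<'E'
from meas import *; from plan import go
go(458.4,-227.6,30.5,-1.1)
E
```

```text
t 12.20 p [ 457.2 -224.1  105.9] yaw 178.67 tilt 0.06 | turn z -0.04 shift [-0.049 -0.141  3.014] | F [-0.  -0.9 -0.1] w 0.752 g 0.0
```

Emit:
servo_tool --plan '[[[-0.05,-0.14,0.6],[0,0,0],0.75],[[0,0,0.8],[0,0,0],0.75],[[0,0,0.8],[0,0,0],0.75],[[0,0,0.5],[0,0,0],0.75],[[0,0,0.3],[0,0,0],0.75],[[0,0,0],[0,0,0],0.75],[[0,0,0],[0,0,0],0.6]]'

```text
time: 12.78
tcp_pos: [0.4591, -0.2278, 0.0314]
tool_rot: [0.011, 1.0, -0.0, 0.0]
ft_force: [-0.2, 0.6, 0.2]
gripper_width: 0.717
grasp_force: 0.0
```

Emit:
servo_tool --plan '[[[0,0,0],[0,0,0],0.5],[[0,0,0],[0,0,0],0.4],[[0,0,0],[0,0,0],0.4],[[0,0,0],[0,0,0],0.4]]'

```text
time: 13.12
tcp_pos: [0.4593, -0.2277, 0.0316]
tool_rot: [0.011, 1.0, 0.0, 0.001]
ft_force: [0.1, 1.8, 7.7]
gripper_width: 0.537
grasp_force: 25.0
```

```bash
python3 - <<'E'
from meas import *; from plan import go
go(479.5,230.9,150,10.05)
E
```

```text
t 13.12 p [ 459.3 -227.7   31.6] yaw 178.70 tilt 0.08 | turn z -1.89 shift [-3.996 17.922 -4.735] | F [0.1 1.8 7.7] w 0.537 g 25.0
```

Emit:
servo_tool --plan '[[[0,0,-0.5],[0,0,0],0.4],[[0,0,-0.8],[0,0,0],0.4],[[0,0,-1],[0,0,0],0.4],[[0,0,-1],[0,0,-0.49],0.4],[[0,0,-1],[0,0,-0.5],0.4],[[0,0,-0.4],[0,0,-0.5],0.4],[[0,0.5,0],[0,0,-0.4],0.4],[[-0.2,0.8,0],[0,0,0],0.4]]'

```text
time: 13.78
tcp_pos: [0.4578, -0.1961, 0.1488]
tool_rot: [-0.087, 0.996, -0.001, 0.001]
ft_force: [0.6, 0.9, -2.1]
gripper_width: 0.538
grasp_force: 25.0
```

Emit:
servo_tool --plan '[[[-0.25,1,0],[0,0,0],0.4],[[-0.25,1,0],[0,0,0],0.4],[[-0.25,1,0],[0,0,0],0.4],[[-0.25,1,0],[0,0,0],0.4],[[-0.25,1,0],[0,0,0],0.4],[[-0.25,1,0],[0,0,0],0.4],[[-0.25,1,0],[0,0,0],0.4],[[-0.25,1,0],[0,0,0],0.4]]'

```text
time: 14.45
tcp_pos: [0.4715, 0.0128, 0.1473]
tool_rot: [-0.088, 0.996, 0.0, -0.001]
ft_force: [0.2, 0.6, -2.1]
gripper_width: 0.544
grasp_force: 25.0
```

Emit:
servo_tool --plan '[[[-0.25,1,0],[0,0,0],0.4],[[-0.25,1,0],[0,0,0],0.4],[[-0.25,1,0],[0,0,0],0.4],[[-0.25,1,0],[0,0,0],0.4],[[-0.25,1,0],[0,0,0],0.4],[[-0.25,1,0],[0,0,0],0.4],[[-0.2,1,0],[0,0,0],0.4],[[0,0.6,0.4],[0,0,0],0.4]]'

```text
time: 15.12
tcp_pos: [0.4815, 0.2093, 0.1384]
tool_rot: [-0.089, 0.996, 0.001, 0.001]
ft_force: [1.4, 0.5, -2.5]
gripper_width: 0.544
grasp_force: 25.0
```

Emit:
servo_tool --plan '[[[0,0,0.7],[0,0,0],0.4],[[0,0,0.7],[0,0,0],0.4],[[0,0,0.6],[0,0,0],0.4],[[0,0,0.4],[0,0,0],0.4],[[0,0,0],[0,0,0],0.4],[[0,0,0],[0,0,0],0.4]]'

```text
time: 15.62
tcp_pos: [0.4809, 0.2047, 0.0775]
tool_rot: [-0.087, 0.996, -0.0, -0.001]
ft_force: [0.7, -0.9, -2.8]
gripper_width: 0.538
grasp_force: 25.0
```

```bash
python3 - <<'E'
from meas import *; from plan import go
go(480.4,231.1,46.6,10.05); f=grab("wrist")
save("w5",f["img"][60:340,150:550]); np.save("w5.npy",f,allow_pickle=True); go(480.4,231.1,46.6,10.05)
E
```

```text
t 15.62 p [480.9 204.7  77.5] yaw -170.00 tilt 0.11 | turn z -0.01 shift [-0.166  1.041  1.237] | F [ 0.7 -0.9 -2.8] w 0.538 g 25.0
t 15.67 p [481.6 205.   78.3] yaw -170.00 tilt 0.02 | turn z -0.01 shift [-0.137  1.035  1.266] | F [-0.1 -1.1 -2.3] w 0.540 g 25.0
```

Emit:
servo_tool --plan '[[[-0.14,0.6,0],[0,0,0],0.4],[[0,0.43,0.3],[0,0,0],0.4],[[0,0,0.3],[0,0,0],0.4],[[0,0,0],[0,0,0],0.4],[[0,0,0],[0,0,0],0.4]]'

```text
time: 16.08
tcp_pos: [0.4801, 0.231, 0.0627]
tool_rot: [-0.088, 0.996, -0.0, -0.001]
ft_force: [-0.7, -0.2, -2.5]
gripper_width: 0.54
grasp_force: 25.0
```

```bash
python3 - <<'E'
from meas import *; from plan import go
go(480.4,231.1,46.6,10.05); f=grab("wrist")
x=f["img"]; hsv=cv2.cvtColor(x,cv2.COLOR_RGB2HSV)
save("w5",x[60:340,150:550]); np.save("w5.npy",f,allow_pickle=True); go(480.4,231.1,46.6,10.05)
E
```

```text
t 16.08 p [480.1 231.   62.7] yaw -169.95 tilt 0.08 | turn z 0.00 shift [-0.014  0.002  0.643] | F [-0.7 -0.2 -2.5] w 0.540 g 25.0
t 16.13 p [480.4 230.7  63. ] yaw -169.99 tilt 0.05 | turn z -0.01 shift [-0.002  0.015  0.656] | F [ 0.1  0.1 -2.9] w 0.539 g 25.0
```

View pics/w5.png

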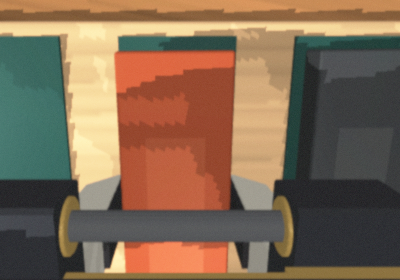

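Medium is held above the middle pad. Its front edge runs from (115,52) to (235,52) in the crop and the pad's from (119,38) to (236,37). Coarse is at right, inside its pad.

```bash
python3 - <<'E'
from meas import *
f=np.load("w5.npy",allow_pickle=True).item()
a=np.radians(10.05); E=np.array([[np.cos(a),np.sin(a),0],[-np.sin(a),np.cos(a),0],[0,0,1]])
c=np.array([.4795,.2309,0]); r=lambda p,z:print(((px2w(f,np.array(p)+[150,60],z)-c)@E.T*1000).round(1).tolist())
r([(115,52),(235,52)],.0694); r([(119,38),(236,37)],.033); r([(309,52)],.053); r([(296,38)],.033)
E
```

```text
[[-69.8, -25.9, 69.4], [-69.8, 22.9, 69.4]]
[[-76.4, -29.8, 33.0], [-76.9, 29.2, 33.0]]
[[-69.7, 59.3, 53.0]]
[[-76.4, 59.6, 33.0]]
```

Emit:
servo_tool --plan '[[[0,0,0.25],[0,0,0],0.4],[[0,0,0.2],[0,0,0],0.4],[[0,0,0.07],[0,0,0],0.4],[[0,0,0],[0,0,0],0.4],[[0,0,0],[0,0,0],0.4]]'

```text
time: 16.55
tcp_pos: [0.4806, 0.231, 0.0501]
tool_rot: [-0.087, 0.996, -0.0, -0.0]
ft_force: [-0.7, 0.0, -1.4]
gripper_width: 0.543
grasp_force: 25.0
```

Emit:
servo_tool --plan '[[[0,0.04,0.05],[0,0,0],0.4],[[0,0,0.02],[0,0,0],0.4],[[0,0,0],[0,0,0],0.4]]'

```text
time: 16.8
tcp_pos: [0.4805, 0.2323, 0.0485]
tool_rot: [-0.087, 0.996, 0.0, 0.0]
ft_force: [0.9, -0.5, -2.5]
gripper_width: 0.544
grasp_force: 25.0
```

Emit:
servo_tool --plan '[[[0,0,0.04],[0,0,0],0.4],[[0,0,0],[0,0,0],0.4],[[0,0,0],[0,0,0],0.4]]'

```text
time: 17.05
tcp_pos: [0.4805, 0.2322, 0.0475]
tool_rot: [-0.087, 0.996, 0.0, 0.0]
ft_force: [-0.1, 0.4, -2.5]
gripper_width: 0.541
grasp_force: 25.0
```

Emit:
servo_tool --plan '[[[0,0,0.04],[0,0,0],0.4],[[0,0,0],[0,0,0],0.4],[[0,0,0],[0,0,0],0.4]]'

```text
time: 17.3
tcp_pos: [0.4806, 0.2323, 0.0467]
tool_rot: [-0.087, 0.996, 0.0, 0.0]
ft_force: [-0.0, -0.6, 1.3]
gripper_width: 0.543
grasp_force: 25.0
```

Emit:
servo_tool --plan '[[[0,0,0.03],[0,0,0],0.4],[[0,0,0],[0,0,0],0.4],[[0,0,0],[0,0,0],0.4]]'

```text
time: 17.55
tcp_pos: [0.4806, 0.2323, 0.0466]
tool_rot: [-0.087, 0.996, 0.0, 0.0]
ft_force: [-5.3, -1.2, 13.4]
gripper_width: 0.543
grasp_force: 25.0
```

Emit:
servo_tool --plan '[[[0,0,-0.04],[0,0,0],0.4],[[0,0,0],[0,0,0],0.56],[[0,0,0],[0,0,0],0.6],[[0,0,0],[0,0,0],0.66],[[0,0,0],[0,0,0],0.68],[[0,0,-0.4],[0,0,0],0.68],[[0,0,-0.8],[0,0,0],0.7],[[0,0,-1],[0,0,0],0.75]]'

```text
time: 18.22
tcp_pos: [0.4795, 0.2316, 0.1017]
tool_rot: [-0.087, 0.996, -0.001, -0.001]
ft_force: [1.1, -0.2, -0.6]
gripper_width: 0.726
grasp_force: 0.0
```

Emit:
servo_tool --plan '[[[0,0,-1],[0,0,0],0.75],[[0.7,0,-1],[0,0,0],0.75],[[1,0,-1],[0,0,0],0.75],[[1,0,-1],[0,0,0],0.75],[[0,0,0],[0,0,0],0.75],[[0,0,0],[0,0,0],0.75]]'

```text
time: 18.72
tcp_pos: [0.4139, 0.221, 0.2037]
tool_rot: [-0.088, 0.996, 0.001, 0.001]
ft_force: [0.9, 0.9, -0.2]
gripper_width: 0.75
grasp_force: 0.0
```

```bash
python3 - <<'E'
from meas import *; from plan import go
go(464.8,-130.2,100,-6.8); f=grab("wrist")
save("w6",f["img"]); np.save("w6.npy",f,allow_pickle=True)
f=grab("top"); np.save("t2.npy",f,allow_pickle=True)
print("med",rects(f,(235,180,275,245),(0,140,70),(12,255,255),.053))
print("coarse",rects(f,(210,185,245,245),(0,0,0),(50,75,135),.053),rects(f,(210,185,245,245),(110,0,0),(180,75,135),.053))
E
```

```text
t 18.72 p [413.9 221.  203.7] yaw -169.92 tilt 0.22 | turn z 2.81 shift [ -3.685 -13.707   4.148] | F [ 0.9  0.9 -0.2] w 0.750 g 0.0
med [(253, 203, 506.3, 235.6, 97.5, 52.6, 10.1)]
coarse [(227, 204, 504.8, 322.5, 73.8, 55.7, 10.5)] []
```

View pics/w6.png

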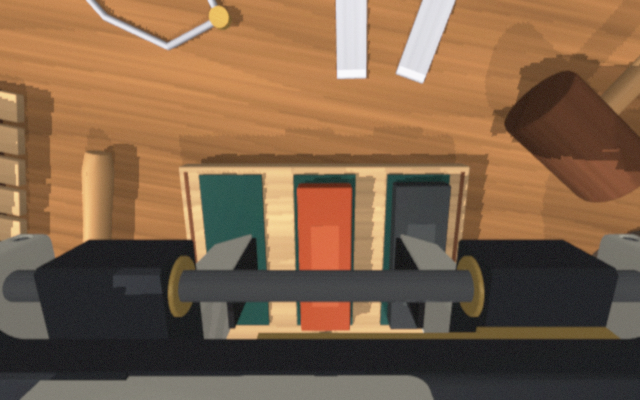

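Medium is centred on its pad (stone columns 298–352, pad 295–355). Coarse is centred too, apart from parallax (stone 394–448, pad 388–450). Fine is next.

Emit:
servo_tool --plan '[[[0,0,0],[0,0,0.91],0.75],[[0,0,0],[0,0,0.95],0.75],[[0,0,0],[0,0,0.95],0.75],[[-0.3,-1,0],[0,0,0],0.75],[[-0.3,-1,0],[0,0,0],0.75],[[-0.3,-1,0],[0,0,0],0.75],[[-0.3,-1,0],[0,0,0],0.75],[[-0.3,-1,0],[0,0,0],0.75]]'

```text
time: 19.48
tcp_pos: [0.4367, 0.0903, 0.2008]
tool_rot: [0.06, 0.998, -0.001, -0.001]
ft_force: [0.7, 0.3, 0.2]
gripper_width: 0.75
grasp_force: 0.0
```

Emit:
servo_tool --plan '[[[-0.3,-1,0.5],[0,0,0],0.75],[[-0.3,-1,0.5],[0,0,0],0.75],[[-0.3,-1,0.5],[0,0,0],0.75],[[-0.3,-1,0.5],[0,0,0],0.75],[[-0.3,-1,0.5],[0,0,0],0.75],[[-0.3,-1,0.5],[0,0,0],0.75],[[-0.3,-1,0.5],[0,0,0],0.75],[[-0.08,-0.7,0.5],[0,0,0],0.75]]'

```text
time: 20.15
tcp_pos: [0.4682, -0.109, 0.1001]
tool_rot: [0.061, 0.998, -0.001, -0.0]
ft_force: [0.9, -0.0, 0.7]
gripper_width: 0.751
grasp_force: 0.0
```

Emit:
servo_tool --plan '[[[0,0,0],[0,0,0],0.75],[[0,0,0],[0,0,0],0.75]]'

```text
time: 20.32
tcp_pos: [0.4667, -0.1073, 0.1002]
tool_rot: [0.061, 0.998, -0.001, -0.002]
ft_force: [0.9, 0.5, 0.2]
gripper_width: 0.752
grasp_force: 0.0
```

```bash
python3 - <<'E'
from meas import *; from plan import go
go(464.8,-130.2,30.5,-6.8)
f=grab("wrist"); save("w7",f["img"]); np.save("w7.npy",f,allow_pickle=True);go(464.8,-130.2,30.5,-6.8)
print("fine",rects(f,(150,20,500,330),(15,10,150),(40,110,255),.038,3000), w2px(f,[.4648,-.1302,.038]))
E
```

```text
t 20.32 p [ 466.7 -107.3  100.2] yaw 172.97 tilt 0.20 | turn z -0.04 shift [-0.031 -0.919  2.788] | F [0.9 0.5 0.2] w 0.752 g 0.0
t 20.37 p [ 467.2 -106.1  100.8] yaw 173.08 tilt 0.13 | turn z -0.02 shift [-0.018 -0.969  2.812] | F [-0.   0.2  0.4] w 0.748 g 0.0
fine [(261, 178, 437.4, -155.8, 127.4, 115.0, 83.0)] [[292.93087351 223.30619825]]
```

Emit:
servo_tool --plan '[[[-0.02,-0.6,0],[0,0,0],0.75],[[0,-0.36,0.4],[0,0,0],0.75],[[0,0,0.8],[0,0,0],0.75],[[0,0,0.8],[0,0,0],0.75],[[0,0,0.5],[0,0,0],0.75],[[0,0,0.3],[0,0,0],0.75],[[0,0,0],[0,0,0],0.75],[[0,0,0],[0,0,0],0.65]]'

```text
time: 21.03
tcp_pos: [0.4655, -0.1291, 0.0319]
tool_rot: [0.059, 0.998, 0.0, -0.0]
ft_force: [-0.0, -0.6, -0.1]
gripper_width: 0.714
grasp_force: 0.0
```

Emit:
servo_tool --plan '[[[0,0,0],[0,0,0],0.5],[[0,0,0],[0,0,0],0.4],[[0,0,0],[0,0,0],0.4],[[0,0,0],[0,0,0],0.4],[[0,0,0],[0,0,0],0.4]]'

```text
time: 21.45
tcp_pos: [0.4659, -0.1292, 0.0325]
tool_rot: [0.059, 0.998, 0.0, 0.001]
ft_force: [-0.1, 2.5, 7.5]
gripper_width: 0.545
grasp_force: 25.0
```

```bash
python3 - <<'E'
from meas import *; from plan import go
go(495.1,142.6,150,10.05)
E
```

```text
t 21.45 p [ 465.9 -129.2   32.5] yaw 173.18 tilt 0.09 | turn z -2.81 shift [-3.049 10.502 -4.7  ] | F [-0.1  2.5  7.5] w 0.545 g 25.0
```

Emit:
servo_tool --plan '[[[0,0,-0.5],[0,0,0],0.4],[[0,0,-0.8],[0,0,0],0.4],[[0,0,-1],[0,0,0],0.4],[[0,0,-1],[0,0,-0.8],0.4],[[0,0,-1],[0,0,-0.8],0.4],[[0,0,-0.4],[0,0,-0.8],0.4],[[0,0,0],[0,0,-0.41],0.4],[[-0.3,0.6,0],[0,0,0],0.4]]'

```text
time: 22.12
tcp_pos: [0.4692, -0.1165, 0.1503]
tool_rot: [-0.087, 0.996, -0.001, 0.001]
ft_force: [-0.5, -0.4, -4.6]
gripper_width: 0.542
grasp_force: 25.0
```

Emit:
servo_tool --plan '[[[-0.3,1,0],[0,0,0],0.4],[[-0.3,1,0],[0,0,0],0.4],[[-0.3,1,0],[0,0,0],0.4],[[-0.3,1,0],[0,0,0],0.4],[[-0.3,1,0],[0,0,0],0.4],[[-0.3,1,0],[0,0,0],0.4],[[-0.3,1,0],[0,0,0],0.4],[[-0.3,1,0],[0,0,0],0.4]]'

```text
time: 22.78
tcp_pos: [0.4936, 0.0949, 0.1491]
tool_rot: [-0.087, 0.996, -0.0, -0.0]
ft_force: [1.3, -0.3, -4.5]
gripper_width: 0.542
grasp_force: 25.0
```

Emit:
servo_tool --plan '[[[-0.3,1,0.4],[0,0,0],0.4],[[0,0.7,0.6],[0,0,0],0.4],[[0,0.2,0.7],[0,0,0],0.4],[[0,0,0.7],[0,0,0],0.4],[[0,0,0.4],[0,0,0],0.4],[[0,0,0],[0,0,0],0.4],[[0,0,0],[0,0,0],0.4]]'

```text
time: 23.37
tcp_pos: [0.4931, 0.1412, 0.0791]
tool_rot: [-0.087, 0.996, -0.0, -0.001]
ft_force: [0.4, 0.0, -3.9]
gripper_width: 0.539
grasp_force: 25.0
```

```bash
python3 - <<'E'
from meas import *; from plan import go
go(496.2,142.8,47.5,10.05); f=grab("wrist"); go(496.2,142.8,47.5,10.05)
E
```

```text
t 23.37 p [493.1 141.2  79.1] yaw -170.03 tilt 0.08 | turn z -0.01 shift [-0.134  0.042  1.265] | F [ 0.4  0.  -3.9] w 0.539 g 25.0
t 23.42 p [493.7 141.4  79.8] yaw -170.04 tilt 0.02 | turn z -0.01 shift [-0.108  0.038  1.29 ] | F [-0.1 -0.3 -4.5] w 0.542 g 25.0
```

Emit:
servo_tool --plan '[[[-0.11,0.04,0.4],[0,0,0],0.4],[[0,0,0.3],[0,0,0],0.4],[[0,0,0],[0,0,0],0.4],[[0,0,0],[0,0,0],0.4],[[0,0,0],[0,0,0],0.4]]'

```text
time: 23.83
tcp_pos: [0.4959, 0.1433, 0.0617]
tool_rot: [-0.087, 0.996, -0.0, -0.0]
ft_force: [-0.4, -0.0, -3.8]
gripper_width: 0.543
grasp_force: 25.0
```

```bash
python3 - <<'E'
from meas import *; from plan import go
go(496.2,142.8,47.5,10.05); f=grab("wrist")
save("w8",f["img"][60:340,150:550]); np.save("w8.npy",f,allow_pickle=True); go(496.2,142.8,47.5,10.05)
E
```

```text
t 23.83 p [495.9 143.3  61.7] yaw -169.99 tilt 0.01 | turn z -0.01 shift [-0.008 -0.021  0.57 ] | F [-0.4 -0.  -3.8] w 0.543 g 25.0
t 23.88 p [496.  143.4  61.9] yaw -169.99 tilt 0.01 | turn z -0.01 shift [-0.002 -0.023  0.576] | F [-0.2 -0.3 -4.4] w 0.545 g 25.0
```

View pics/w8.png

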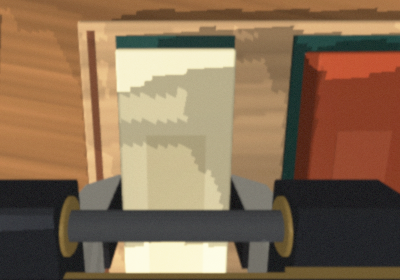

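Fine is aligned above its pad: stone front edge (116–234, 49), pad edge at row 37, about the same as medium's margin. Lowering it now.

Emit:
servo_tool --plan '[[[0,0,0.25],[0,0,0],0.4],[[0,0,0.15],[0,0,0],0.4],[[0,0,0.08],[0,0,0],0.4],[[0,0,0.04],[0,0,0],0.4],[[0,0,0],[0,0,0],0.4],[[0,0,0.03],[0,0,0],0.4],[[0,0,0],[0,0,0],0.4],[[0,0,0],[0,0,0],0.4]]'

```text
time: 24.55
tcp_pos: [0.496, 0.1434, 0.048]
tool_rot: [-0.087, 0.996, 0.0, 0.0]
ft_force: [0.0, -0.2, -4.1]
gripper_width: 0.541
grasp_force: 25.0
```

Emit:
servo_tool --plan '[[[0,0,0.03],[0,0,0],0.4],[[0,0,0],[0,0,0],0.4],[[0,0,0],[0,0,0],0.4]]'

```text
time: 24.8
tcp_pos: [0.4961, 0.1435, 0.0475]
tool_rot: [-0.087, 0.996, 0.0, 0.0]
ft_force: [-1.4, -0.3, 1.7]
gripper_width: 0.541
grasp_force: 25.0
```

Emit:
servo_tool --plan '[[[0,0,-0.02],[0,0,0],0.4],[[0,0,0],[0,0,0],0.56],[[0,0,0],[0,0,0],0.6],[[0,0,0],[0,0,0],0.66],[[0,0,0],[0,0,0],0.68],[[0,0,-0.4],[0,0,0],0.68],[[0,0,-0.8],[0,0,0],0.7],[[0,0,-1],[0,0,0],0.7]]'

```text
time: 25.47
tcp_pos: [0.4949, 0.1429, 0.1029]
tool_rot: [-0.087, 0.996, -0.001, -0.001]
ft_force: [-0.2, 0.6, 0.1]
gripper_width: 0.699
grasp_force: 0.0
```

Emit:
servo_tool --plan '[[[0,0,-1],[0,0,0.8],0.7],[[0,-0.9,-0.8],[0,0,0],0.7],[[-0.1,-1,0],[0,0,0],0.7],[[-0.1,-1,0],[0,0,0],0.7],[[-0.1,-1,0],[0,0,0],0.7],[[-0.1,-1,0],[0,0,0],0.7],[[-0.1,-1,0],[0,0,0],0.7],[[-0.1,-1,0],[0,0,0],0.7]]'

```text
time: 26.13
tcp_pos: [0.5267, -0.0282, 0.1486]
tool_rot: [-0.046, 0.999, 0.0, 0.0]
ft_force: [-0.5, -0.9, 0.2]
gripper_width: 0.699
grasp_force: 0.0
```

Emit:
servo_tool --plan '[[[0,-1,0],[0,0,0],0.7],[[0,-1,0],[0,0,0],0.7],[[0,-1,0],[0,0,0],0.7],[[0,-1,0],[0,0,0],0.7],[[0,-0.3,0],[0,0,0],0.7],[[0,0,0],[0,0,0],0.7],[[0,0,0],[0,0,0],0.7]]'

```text
time: 26.72
tcp_pos: [0.5363, -0.1336, 0.1481]
tool_rot: [-0.045, 0.999, 0.0, 0.0]
ft_force: [1.2, 0.9, -0.0]
gripper_width: 0.7
grasp_force: 0.0
```

```bash
python3 - <<'E'
from meas import *; from plan import go
go(574.2,-135.2,100,5.2); f=grab("wrist"); go(574.2,-135.2,100,5.2)
save("w9",f["img"]); np.save("w9.npy",f,allow_pickle=True)
print("dres",rects(f,(150,20,500,330),(72,45,60),(100,255,255),.043,200), w2px(f,[.5742,-.1352,.043]))
f=grab("top"); np.save("t3.npy",f,allow_pickle=True); x=f["img"][150:250,200:300]; save("c3",cv2.resize(x,None,fx=5,fy=5))
E
```

```text
t 26.72 p [ 536.3 -133.6  148.1] yaw -174.82 tilt 0.03 | turn z -0.00 shift [-1.506 -0.2    1.922] | F [ 1.2  0.9 -0. ] w 0.700 g 0.0
t 26.77 p [ 536.3 -132.7  147.9] yaw -174.73 tilt 0.05 | turn z 0.01 shift [-1.5   -0.237  1.916] | F [ 0.4  0.4 -0. ] w 0.701 g 0.0
dres [(320, 243, 569.1, -136.4, 48.3, 28.8, 5.7)] [[320.9645262  249.64490393]]
```

View pics/w9.png

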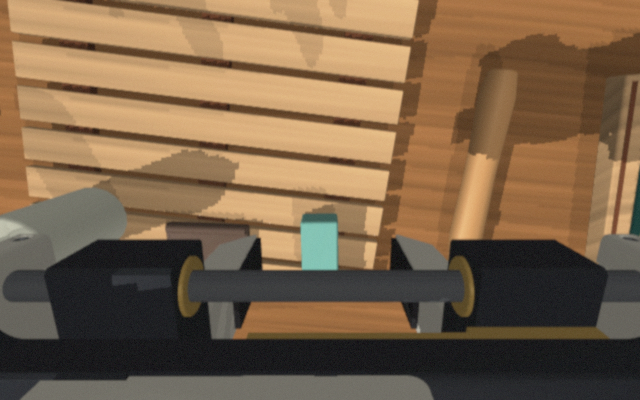

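View pics/c3.png

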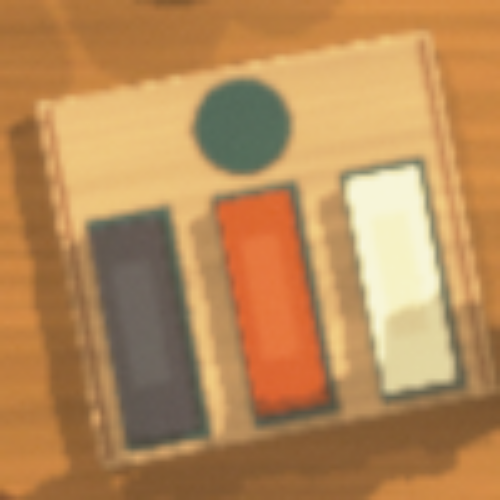

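All three stones sit centred and square on their pads in the top crop: coarse (148,330), medium (272,300) and fine (402,280). The wrist view shows the dresser at (320,245) with the slip stone at (207,230), about 45 mm clear.

Emit:
servo_tool --plan '[[[-0.8,-0.1,0],[0,0,0],0.55],[[-0.7,-0.1,0.6],[0,0,0],0.55],[[0,0,0.8],[0,0,0],0.55],[[0,0,0.8],[0,0,0],0.55],[[0,0,0.8],[0,0,0],0.55],[[0,0,0],[0,0,0],0.55],[[0,0,0],[0,0,0],0.55]]'

```text
time: 27.4
tcp_pos: [0.5735, -0.1341, 0.0722]
tool_rot: [-0.046, 0.999, 0.0, -0.001]
ft_force: [-1.4, -0.6, 1.3]
gripper_width: 0.554
grasp_force: 0.0
```

```bash
python3 - <<'E'
from meas import *; from plan import go
go(574.2,-135.8,32,5.4)
E
```

```text
t 27.40 p [ 573.5 -134.1   72.2] yaw -174.68 tilt 0.14 | turn z -0.01 shift [-0.022 -0.071  1.609] | F [-1.4 -0.6  1.3] w 0.554 g 0.0
```

Emit:
servo_tool --force 12 --plan '[[[-0.02,-0.06,0.6],[0,0,0],0.55],[[0,0,0.6],[0,0,0],0.55],[[0,0,0.4],[0,0,0],0.55],[[0,0,0],[0,0,0],0.55],[[0,0,0],[0,0,0],0.4],[[0,0,0],[0,0,0],0.3],[[0,0,0],[0,0,0],0.2],[[0,0,0],[0,0,0],0.2]]'

```text
time: 28.07
tcp_pos: [0.5754, -0.137, 0.0336]
tool_rot: [-0.046, 0.999, -0.0, 0.001]
ft_force: [-0.6, 0.2, 5.4]
gripper_width: 0.325
grasp_force: 12.0
```

Emit:
servo_tool --plan '[[[0,0,0],[0,0,0],0.2],[[0,0,0],[0,0,0],0.2]]'

```text
time: 28.23
tcp_pos: [0.5753, -0.137, 0.0336]
tool_rot: [-0.046, 0.999, 0.0, 0.001]
ft_force: [-1.1, 0.7, 6.6]
gripper_width: 0.329
grasp_force: 12.0
```

```bash
python3 - <<'E'
from meas import *; from plan import go
go(495.1,142.6,150,10.05)
E
```

```text
t 28.23 p [ 575.3 -137.    33.6] yaw -174.78 tilt 0.08 | turn z -0.80 shift [ 1.209 11.574 -4.655] | F [-1.1  0.7  6.6] w 0.329 g 12.0
```

Emit:
servo_tool --plan '[[[0,0,-0.5],[0,0,0],0.2],[[0,0,-0.8],[0,0,0],0.2],[[0,0,-1],[0,0,0],0.2],[[0,0,-1],[0,0,0],0.2],[[0,0,-1],[0,0,-0.4],0.2],[[0,0,-0.4],[0,0,-0.4],0.2],[[0,0.6,0],[0,0,0],0.2],[[0.1,1,0],[0,0,0],0.2]]'

```text
time: 28.9
tcp_pos: [0.5663, -0.1011, 0.1525]
tool_rot: [-0.085, 0.996, -0.001, 0.002]
ft_force: [1.1, 0.2, -1.3]
gripper_width: 0.328
grasp_force: 12.0
```

Emit:
servo_tool --plan '[[[0.1,1,0],[0,0,0],0.2],[[0.1,1,0],[0,0,0],0.2],[[0.1,1,0],[0,0,0],0.2],[[0.1,1,0],[0,0,0],0.2],[[0.1,1,0],[0,0,0],0.2],[[0.1,1,0],[0,0,0],0.2],[[0.1,1,0],[0,0,0],0.2],[[0.1,1,0],[0,0,0],0.2]]'

```text
time: 29.57
tcp_pos: [0.5103, 0.0962, 0.1511]
tool_rot: [-0.087, 0.996, 0.0, 0.0]
ft_force: [0.7, -0.3, -0.8]
gripper_width: 0.324
grasp_force: 12.0
```

Emit:
servo_tool --plan '[[[0.1,1,0],[0,0,0],0.2],[[0.1,0.7,0.4],[0,0,0],0.2],[[0,0.3,0.5],[0,0,0],0.2],[[0,0,0.6],[0,0,0],0.2],[[0,0,0.4],[0,0,0],0.2],[[0,0,0],[0,0,0],0.2],[[0,0,0],[0,0,0],0.2]]'

```text
time: 30.15
tcp_pos: [0.4971, 0.143, 0.1029]
tool_rot: [-0.087, 0.996, -0.0, -0.0]
ft_force: [0.3, 0.1, -1.4]
gripper_width: 0.328
grasp_force: 12.0
```

```bash
python3 - <<'E'
from meas import *; from plan import go
go(496.2,142.8,68.6,10.05); f=grab("wrist"); go(496.2,142.8,68.6,10.05)
E
```

```text
t 30.15 p [497.1 143.  102.9] yaw -170.04 tilt 0.05 | turn z -0.02 shift [0.037 0.    1.372] | F [ 0.3  0.1 -1.4] w 0.328 g 12.0
t 30.20 p [497.6 143.1 103.3] yaw -170.05 tilt 0.02 | turn z -0.02 shift [ 5.500e-02 -1.000e-03  1.389e+00] | F [-0.4 -0.  -0.9] w 0.326 g 12.0
```

Emit:
servo_tool --plan '[[[0.05,0,0.5],[0,0,0],0.2],[[0,0,0.4],[0,0,0],0.2],[[0,0,0.25],[0,0,0],0.2],[[0,0,0.1],[0,0,0],0.2],[[0,0,0.05],[0,0,0],0.2],[[0,0,0.02],[0,0,0],0.2],[[0,0,0],[0,0,0],0.2],[[0,0,0],[0,0,0],0.2]]'

```text
time: 30.87
tcp_pos: [0.4962, 0.1436, 0.07]
tool_rot: [-0.087, 0.996, 0.0, 0.0]
ft_force: [-0.7, 0.8, -0.7]
gripper_width: 0.324
grasp_force: 12.0
```

Emit:
servo_tool --plan '[[[0,0,0.03],[0,0,0],0.2],[[0,0,0],[0,0,0],0.2],[[0,0,0],[0,0,0],0.2]]'

```text
time: 31.12
tcp_pos: [0.496, 0.1436, 0.0691]
tool_rot: [-0.087, 0.996, 0.0, 0.0]
ft_force: [0.5, -0.9, -1.3]
gripper_width: 0.326
grasp_force: 12.0
```

Emit:
servo_tool --plan '[[[0,0,0.02],[0,0,0],0.2],[[0,0,0],[0,0,0],0.2],[[0,0,0],[0,0,0],0.2]]'

```text
time: 31.37
tcp_pos: [0.496, 0.1435, 0.0686]
tool_rot: [-0.087, 0.996, 0.0, 0.0]
ft_force: [-1.4, -0.4, 1.5]
gripper_width: 0.327
grasp_force: 12.0
```

Emit:
servo_tool --plan '[[[0,0,0.02],[0,0,0],0.2],[[0,0,0],[0,0,0],0.2],[[0,0,0],[0,0,0],0.2]]'

```text
time: 31.62
tcp_pos: [0.4961, 0.1435, 0.0685]
tool_rot: [-0.087, 0.996, 0.0, 0.0]
ft_force: [-2.8, 0.1, 9.3]
gripper_width: 0.329
grasp_force: 12.0
```

Emit:
servo_tool --plan '[[[0,0,-0.03],[0,0,0],0.2],[[0,0,0],[0,0,0],0.36],[[0,0,0],[0,0,0],0.42],[[0,0,0],[0,0,0],0.48],[[0,0,-0.3],[0,0,0],0.5],[[0,0,-0.8],[0,0,0],0.5],[[0,0,-1],[0,0,0],0.6],[[0,0,-1],[0,0,0],0.9]]'

```text
time: 32.28
tcp_pos: [0.4955, 0.1431, 0.1472]
tool_rot: [-0.087, 0.996, -0.0, -0.001]
ft_force: [0.3, 0.5, -0.2]
gripper_width: 0.599
grasp_force: 0.0
```

Emit:
servo_tool --plan '[[[0.2,-1,-0.8],[0,0,0],1],[[0.2,-1,-0.8],[0,0,0],1],[[0.2,-1,-0.8],[0,0,0],1],[[0.2,-1,-0.8],[0,0,0],1],[[0.2,-1,0],[0,0,0],1],[[0.2,-1,0],[0,0,0],1],[[0.2,-1,0],[0,0,0],1],[[0.2,-1,0],[0,0,0],1]]'

```text
time: 32.95
tcp_pos: [0.4911, -0.0617, 0.227]
tool_rot: [-0.087, 0.996, 0.0, 0.0]
ft_force: [0.5, 0.3, -0.4]
gripper_width: 0.999
grasp_force: 0.0
```

Emit:
servo_tool --plan '[[[0.2,-1,0],[0,0,0],1],[[0.2,-1,0],[0,0,0],1],[[0.2,-1,0],[0,0,0],1],[[0.2,-1,0],[0,0,0],1],[[0.2,-1,0],[0,0,0],1],[[0.2,-1,0],[0,0,0],1],[[0.1,-1,0],[0,0,0],1],[[0.1,-1,0],[0,0,0],1]]'

```text
time: 33.62
tcp_pos: [0.4914, -0.2647, 0.2268]
tool_rot: [-0.087, 0.996, 0.0, 0.0]
ft_force: [0.9, -0.3, -0.1]
gripper_width: 0.996
grasp_force: 0.0
```

Emit:
servo_tool --plan '[[[0,-1,0],[0,0,0],1],[[0,-1,0],[0,0,0],1],[[0,-0.5,0],[0,0,0],1],[[0,0,0],[0,0,0],1],[[0,0,0],[0,0,0],1]]'

```text
time: 34.03
tcp_pos: [0.5023, -0.3249, 0.2262]
tool_rot: [-0.087, 0.996, 0.0, -0.0]
ft_force: [0.2, 0.3, 0.2]
gripper_width: 0.997
grasp_force: 0.0
```

```bash
python3 - <<'E'
from meas import *; from plan import go
go(566,-327.4,165,10.05); f=grab("wrist"); go(566,-327.4,165,10.05)
save("w10",f["img"]); np.save("w10.npy",f,allow_pickle=True); 
print(rects(f,(150,20,500,330),(100,80,40),(130,255,255),.122,30), w2px(f,[[.5659,-.3274,.122],[.566,-.327,.018]]))
t=grab("top"); print(rects(t,(265,165,305,240),(72,45,60),(100,255,255),.078,30))
print("t0",px2w(np.load("top0.npy",allow_pickle=True).item(),[(419.5,182)],.122))
x=t["img"][150:250,200:300]; save("c4",cv2.resize(x,None,fx=5,fy=5))
E
```

```text
t 34.03 p [ 502.3 -324.9  226.2] yaw -170.04 tilt 0.04 | turn z -0.02 shift [-2.491 -0.544  2.447] | F [0.2 0.3 0.2] w 0.997 g 0.0
t 34.08 p [ 502.5 -323.9  226.1] yaw -169.96 tilt 0.07 | turn z -0.00 shift [-2.475 -0.582  2.445] | F [ 0.3  0.7 -0.9] w 0.997 g 0.0
[(309, 268, 557.2, -329.8, 18.8, 5.3, -80.1)] [[310.61021973 278.02956078]
 [314.7909548  233.85727938]]
[(280, 206, 495.6, 142.3, 54.8, 25.6, 8.9)]
t0 [[ 0.56590526 -0.32571182  0.122     ]]
```

View pics/w10.png

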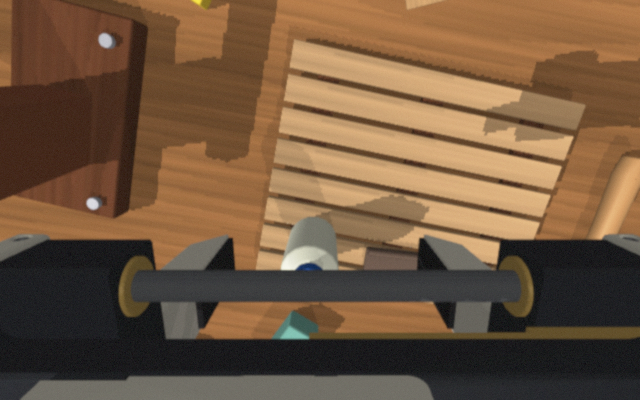

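View pics/c4.png

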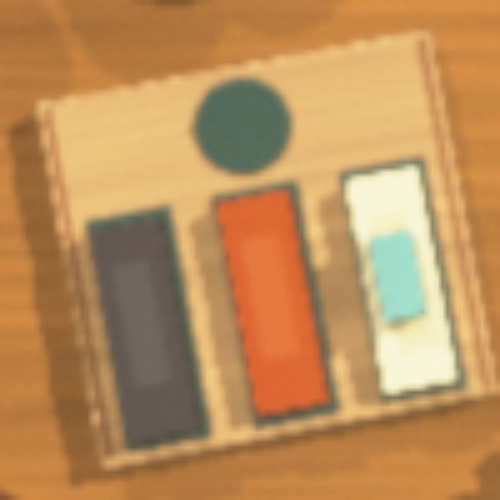

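The dresser sits at the middle of the fine stone, measured at (495.6, 142.3) mm against a pad centre of (495.1, 142.6). The bottle cap is at (309,268), where I predicted it. Going for the bottle.

Emit:
servo_tool --plan '[[[-0.8,-0.2,0],[0,0,0],1],[[-0.9,-0.2,0],[0,0,0],1],[[-0.78,-0.18,0],[0,0,0],1],[[0,0,0.8],[0,0,0],1],[[0,0,0.8],[0,0,0],1],[[0,0,0],[0,0,0],1],[[0,0,0],[0,0,0],1]]'

```text
time: 34.72
tcp_pos: [0.5658, -0.3267, 0.1857]
tool_rot: [-0.088, 0.996, 0.001, -0.001]
ft_force: [0.4, 0.1, 0.4]
gripper_width: 1.0
grasp_force: 0.0
```

```bash
python3 - <<'E'
from meas import *; from plan import go
go(566,-326.7,84,10.05)
E
```

```text
t 34.72 p [ 565.8 -326.7  185.7] yaw -169.90 tilt 0.15 | turn z 0.01 shift [-7.000e-03 -3.000e-03  4.067e+00] | F [0.4 0.1 0.4] w 1.000 g 0.0
```

Emit:
servo_tool --plan '[[[0,0,0.6],[0,0,0],1],[[0,0,0.7],[0,0,0],1],[[0,0,0.7],[0,0,0],1],[[0,0,0.7],[0,0,0],1],[[0,0,0.7],[0,0,0],1],[[0,0,0.5],[0,0,0],0.9],[[0,0,0.17],[0,0,0],0.85],[[0,0,0],[0,0,0],0.8]]'

```text
time: 35.38
tcp_pos: [0.5661, -0.3281, 0.0844]
tool_rot: [-0.087, 0.996, 0.0, -0.0]
ft_force: [1.4, 0.1, 0.1]
gripper_width: 0.835
grasp_force: 0.0
```

Emit:
servo_tool --force 14 --plan '[[[0,0,0],[0,0,0],0.72],[[0,0,0],[0,0,0],0.66],[[0,0,0],[0,0,0],0.6],[[0,0,0],[0,0,0],0.5],[[0,0,0],[0,0,0],0.45],[[0,0,0],[0,0,0],0.45],[[0,0,0],[0,0,0],0.45]]'

```text
time: 35.97
tcp_pos: [0.5666, -0.3286, 0.0852]
tool_rot: [-0.087, 0.996, -0.0, 0.001]
ft_force: [-0.7, 1.3, 5.9]
gripper_width: 0.56
grasp_force: 14.0
```

```bash
python3 - <<'E'
from meas import *; from plan import go
go(603.7,253.1,170,10.05)
E
```

```text
t 35.97 p [ 566.6 -328.6   85.2] yaw -169.97 tilt 0.06 | turn z -0.00 shift [-5.522 22.653 -3.391] | F [-0.7  1.3  5.9] w 0.560 g 14.0
```

Emit:
servo_tool --plan '[[[0,0,-0.3],[0,0,0],0.45],[[0,0,-0.6],[0,0,0],0.45],[[0,0,-0.8],[0,0,0],0.45],[[0,0,-0.8],[0,0,0],0.45],[[0,0,-0.6],[0,0,0],0.45],[[0,0.4,-0.3],[0,0,0],0.45],[[-0.2,0.7,0],[0,0,0],0.45],[[-0.25,0.9,0],[0,0,0],0.45]]'

```text
time: 36.63
tcp_pos: [0.5677, -0.278, 0.17]
tool_rot: [-0.086, 0.996, -0.001, 0.0]
ft_force: [-0.1, 0.9, -1.6]
gripper_width: 0.56
grasp_force: 14.0
```

Emit:
servo_tool --plan '[[[-0.25,0.9,0],[0,0,0],0.45],[[-0.25,0.9,0],[0,0,0],0.45],[[-0.25,0.9,0],[0,0,0],0.45],[[-0.25,0.9,0],[0,0,0],0.45],[[-0.25,0.9,0],[0,0,0],0.45],[[-0.25,0.9,0],[0,0,0],0.45],[[-0.25,0.9,0],[0,0,0],0.45],[[-0.25,0.9,0],[0,0,0],0.45]]'

```text
time: 37.3
tcp_pos: [0.5856, -0.0893, 0.1691]
tool_rot: [-0.088, 0.996, 0.0, -0.001]
ft_force: [1.1, -0.8, -0.4]
gripper_width: 0.562
grasp_force: 14.0
```

Emit:
servo_tool --plan '[[[-0.25,0.9,0],[0,0,0],0.45],[[-0.25,0.9,0],[0,0,0],0.45],[[-0.25,0.9,0],[0,0,0],0.45],[[-0.25,0.9,0],[0,0,0],0.45],[[-0.25,0.9,0],[0,0,0],0.45],[[-0.25,0.9,0],[0,0,0],0.45],[[-0.25,0.9,0],[0,0,0],0.45],[[-0.25,0.9,0],[0,0,0],0.45]]'

```text
time: 37.97
tcp_pos: [0.6033, 0.0964, 0.169]
tool_rot: [-0.088, 0.996, 0.0, -0.001]
ft_force: [0.5, -0.1, -1.7]
gripper_width: 0.559
grasp_force: 14.0
```

Emit:
servo_tool --plan '[[[-0.25,0.9,0],[0,0,0],0.45],[[-0.25,0.9,0],[0,0,0],0.45],[[-0.2,0.9,0],[0,0,0],0.45],[[-0.2,0.7,0],[0,0,0],0.45],[[0,0.5,0],[0,0,0],0.45],[[0,0.2,0],[0,0,0],0.45],[[0,0,0],[0,0,0],0.45],[[0,0,0],[0,0,0],0.45]]'

```text
time: 38.63
tcp_pos: [0.6084, 0.1983, 0.1694]
tool_rot: [-0.087, 0.996, -0.0, -0.0]
ft_force: [-0.4, -0.3, -1.1]
gripper_width: 0.561
grasp_force: 14.0
```

```bash
python3 - <<'E'
from meas import *; from plan import go
go(604.4,253.2,100.2,10.05); f=grab("wrist");go(604.4,253.2,100.2,10.05)
E
```

```text
t 38.63 p [608.4 198.3 169.4] yaw -170.02 tilt 0.05 | turn z -0.01 shift [-0.227  2.19   2.768] | F [-0.4 -0.3 -1.1] w 0.561 g 14.0
t 38.68 p [608.6 197.8 169.6] yaw -170.07 tilt 0.05 | turn z -0.02 shift [-0.221  2.213  2.775] | F [ 0.4 -0.4 -1.5] w 0.559 g 14.0
```

Emit:
servo_tool --plan '[[[-0.08,0.6,0],[0,0,0],0.45],[[-0.08,0.8,0.2],[0,0,0],0.45],[[-0.06,0.6,0.4],[0,0,0],0.45],[[0,0.21,0.5],[0,0,0],0.45],[[0,0,0.5],[0,0,0],0.45],[[0,0,0.3],[0,0,0],0.45],[[0,0,0],[0,0,0],0.45],[[0,0,0],[0,0,0],0.45]]'

```text
time: 39.35
tcp_pos: [0.6045, 0.253, 0.1212]
tool_rot: [-0.086, 0.996, -0.001, -0.001]
ft_force: [-0.5, 0.2, -0.4]
gripper_width: 0.558
grasp_force: 14.0
```

```bash
python3 - <<'E'
from meas import *; from plan import go
go(604.4,253.2,100.2,10.05); f=grab("wrist");go(604.4,253.2,100.2,10.05)
E
```

```text
t 39.35 p [604.5 253.  121.2] yaw -170.09 tilt 0.11 | turn z -0.02 shift [0.001 0.007 0.841] | F [-0.5  0.2 -0.4] w 0.558 g 14.0
t 39.40 p [604.9 253.4 122. ] yaw -170.08 tilt 0.04 | turn z -0.02 shift [ 0.022 -0.005  0.872] | F [ 0.3 -0.2 -0.7] w 0.560 g 14.0
```

Emit:
servo_tool --plan '[[[0,0,0.3],[0,0,0],0.45],[[0,0,0.25],[0,0,0],0.45],[[0,0,0.15],[0,0,0],0.45],[[0,0,0.08],[0,0,0],0.45],[[0,0,0.04],[0,0,0],0.45],[[0,0,0],[0,0,0],0.45],[[0,0,0],[0,0,0],0.45]]'

```text
time: 39.98
tcp_pos: [0.6047, 0.2549, 0.1016]
tool_rot: [-0.087, 0.996, 0.0, 0.0]
ft_force: [0.4, -0.5, -0.9]
gripper_width: 0.563
grasp_force: 14.0
```

Emit:
servo_tool --plan '[[[0,0,0.03],[0,0,0],0.45],[[0,0,0],[0,0,0],0.45],[[0,0,0],[0,0,0],0.45]]'

```text
time: 40.23
tcp_pos: [0.6046, 0.2549, 0.1009]
tool_rot: [-0.087, 0.996, 0.0, 0.0]
ft_force: [0.5, 0.3, -1.8]
gripper_width: 0.551
grasp_force: 14.0
```

Emit:
servo_tool --plan '[[[0,-0.06,0.02],[0,0,0],0.45],[[0,0,0],[0,0,0],0.45],[[0,0,0],[0,0,0],0.45]]'

```text
time: 40.48
tcp_pos: [0.6048, 0.2531, 0.1003]
tool_rot: [-0.087, 0.996, -0.0, 0.0]
ft_force: [1.1, -0.4, -0.5]
gripper_width: 0.56
grasp_force: 14.0
```

Emit:
servo_tool --plan '[[[0,0,0.02],[0,0,0],0.45],[[0,0,0],[0,0,0],0.45],[[0,0,0],[0,0,0],0.45]]'

```text
time: 40.73
tcp_pos: [0.605, 0.2533, 0.1002]
tool_rot: [-0.087, 0.996, 0.0, 0.0]
ft_force: [-1.0, -0.9, 4.7]
gripper_width: 0.56
grasp_force: 14.0
```

Emit:
servo_tool --plan '[[[0,0,0],[0,0,0],0.58],[[0,0,0],[0,0,0],0.62],[[0,0,0],[0,0,0],0.68],[[0,0,0],[0,0,0],0.75],[[0,0,0],[0,0,0],0.85],[[0,0,0],[0,0,0],0.9],[[0,0,-0.3],[0,0,0],0.9],[[0,0,-0.6],[0,0,0],0.9]]'

```text
time: 41.4
tcp_pos: [0.6036, 0.253, 0.1211]
tool_rot: [-0.087, 0.996, -0.001, -0.002]
ft_force: [-0.8, 0.1, 0.7]
gripper_width: 0.895
grasp_force: 0.0
```

Emit:
servo_tool --plan '[[[0,0,-0.8],[0,0,0],0.9],[[0,0,-0.8],[0,0,0],0.9],[[0,0,-0.8],[0,0,0],0.9],[[0,0,-0.8],[0,0,0],0.9],[[0,0,-0.8],[0,0,0],0.9],[[0.4,-0.9,-0.3],[0,0,0],0.9],[[0.4,-1,0],[0,0,0],0.9],[[0.4,-1,0],[0,0,0],0.9]]'

```text
time: 42.07
tcp_pos: [0.5879, 0.1763, 0.231]
tool_rot: [-0.088, 0.996, 0.0, 0.001]
ft_force: [-0.5, -0.7, 0.4]
gripper_width: 0.899
grasp_force: 0.0
```

Emit:
servo_tool --plan '[[[0.4,-1,0],[0,0,0],0.9],[[0.4,-1,0],[0,0,0],0.9],[[0.4,-1,0],[0,0,0],0.9],[[0.4,-1,0],[0,0,0],0.9],[[0.4,-1,0],[0,0,0],0.9],[[0.4,-1,0],[0,0,0],0.9],[[0,-1,0],[0,0,0],0.9],[[0,0,0],[0,0,0],0.9]]'

```text
time: 42.73
tcp_pos: [0.5592, -0.0123, 0.231]
tool_rot: [-0.084, 0.996, -0.001, 0.001]
ft_force: [0.5, -0.3, 1.2]
gripper_width: 0.898
grasp_force: 0.0
```

```bash
python3 - <<'E'
from meas import *
t=grab("top"); t0=np.load("top0.npy",allow_pickle=True).item()
B=(200,150,305,250)
print("cap",rects(t,(225,155,275,195),(100,80,40),(130,255,255),.137,8),"pred",w2px(t,[.6037,.2531,.137]))
print("med",rects(t,(235,180,275,245),(0,140,70),(13,255,255),.053)); print("fine",rects(t,(262,175,300,238),(15,10,180),(40,80,255),.053)); print("dres",rects(t,(265,165,305,240),(72,45,60),(100,255,255),.078,30))
g=cv2.cvtColor(t["img"],cv2.COLOR_RGB2GRAY).astype(int); g0=cv2.cvtColor(t0["img"],cv2.COLOR_RGB2GRAY).astype(int)
for n,b in(("hook",(315,120,330,232)),("bowl",(230,108,264,144))):
    x0,y0,x1,y1=b; print(n,"diff",np.abs(g-g0)[y0:y1,x0:x1].mean().round(1),(np.abs(g-g0)[y0:y1,x0:x1]>40).sum())
s=grab("scene"); print("scene cap",rects(s,(340,140,420,200),(100,80,40),(130,255,255),.137,8),"pred",w2px(s,[[.6037,.2531,.137],[.6037,.2531,.033]]))
E
```

```text
cap [(245, 173, 604.3, 251.5, 23.2, 19.7, -0.3)] pred [[244.50978573 172.69834476]]
med [(255, 211, 480.3, 231.0, 150.2, 52.4, 10.1)]
fine [(281, 206, 494.4, 141.9, 152.1, 52.7, 10.0)]
dres [(280, 206, 496.2, 142.6, 53.2, 24.8, 6.5)]
hook diff 17.1 247
bowl diff 3.7 0
scene cap [(387, 161, 620.2, 243.9, 41.6, 23.5, -54.6)] pred [[384.13766206 158.32120839]
 [381.88589489 183.55415369]]
```

Everything measures within about 1.5 mm of its target. The cap is within about 2 mm of the pad centre and the bottle is upright. The change near the hook tool is the arm now standing over it: it was only ever passed well overhead.

```bash
python3 -c "
from station import arm
print(arm.close_job())"
```

```text
the job is handed in; nothing more can be done
None
```

The job is handed in after about 43 s of the 144 s: all three stones are on their pads in grit order (coarse nearest the pail), the dresser is on the fine stone and the bottle is upright on its round pad. Medium, fine, dresser and bottle measured within about 2 mm of target. Coarse I checked only by eye. The bowl showed no change in the final image; the hook tool was under the arm there, so I couldn't check it, but nothing was moved near it except well overhead.

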